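# Tuck the counting slide under the second stage clip

### The arm

A 6-joint arm with a two-finger parallel gripper is mounted at the origin on the work surface. World frame = base frame: x ahead of the robot, y to its left, z up, the work surface at z = 0. Lengths are in m, angles in rad, forces in N, time in s.
With the tool pointing down it reaches from about 0.325 to 0.875 m from the base axis. Payload 4.4 kg.
Tool frame: the origin (TCP) lies at the very end of the fingers, on their centre line; the grasp point (between the pads) lies 19 mm behind it; z points along the fingers, y is the line along which they close (so a half turn about z gives the same grasp; the last joint's range is limited). The gripper opens to 85 mm and grips with 20 to 120 N. Pads are 22 mm wide; open, the fingers measure 114 mm over their backs; the gripper's body (76 mm by 85 mm) begins 54 mm behind the grasp point. The pads swing forward as they close: fully open they stand 13 mm farther back than shut.
Start: joints at [-1.268, 0.207, 1.542, -0, 1.393, -0.15], TCP at [0.252, -0.517, 0.231] pointing down, gripper open.
Joint ranges: [-2.73, 2.73], [-0.86, 2.22], [0.23, 2.46], [-1.11, 4.25], [0.08, 2.63], [-2.82, 2.82]. Speed limits (rad/s): [2.79, 2.79, 3.14, 3.14, 3.14, 3.14].

### API

Orientations are given as a unit quaternion [w, x, y, z].
In Python, from station import r gives the robot as it stands. The module is installed in compiled form; this text tells all that it offers.
- The arm moves only by the shell command python3 -m jog 'ROWS' [FORCE]. ROWS is JSON, a list that holds one entry, the list of rows, each a list of 5 numbers: the opening, from 0 (shut) to 1 (fully open), then the shift along the tool's x, y, z in mm, then the turn about the tool's z in degrees. A call has 1 to 12 rows; each row is the pose to reach, as a shift and turn from the pose commanded when the call began, along the tool's axes at that moment; what a row does not reach only later rows make up. A row lasts 1/8 s, in which the tool goes at most 62.5 mm and 10.7 degrees, less where a joint would pass 70% of its speed; a pose out of reach is approached as far as the arm can. A call with a gripper value outside its range is refused whole. The fingers move at their own pace and stop on an object; FORCE is the grip in N (left out, the last holds). Time passes only in rows, so rows that repeat a pose let the fingers close. It gives the time, the measured TCP pose, the force, the opening and the grip force at its end, in the units of the state.
- r.sense(): the state, without advancing time (a new reading comes with each control period).
- r.snapshot(name): name is "scene" or "top" or "wrist"; returns the picture (480x640x3 uint8, blue, green, red); there is no depth.
- r.camera_params(name): a dict with "intrinsics" (3x3 intrinsics, pixels), "extrinsics" (4x4, takes a point from world to camera coordinates). Camera axes: x right, y down, z forward; pixel columns grow to the right and rows downward; lengths in m; the calibration is good to about 2 mm. A picture is of the moment at which its call begins: read the wrist's pose just before it. camera_params takes no time and is no camera call; for the wrist camera it gives the pose at the moment of the call.
- r.close_job(): hands the job in; it is judged then, once.
The state is a dict: "clock": time; "joints": joint angles; "dq": joint speeds; "tau": joint torques, N m; "position": TCP position; "tcp_rot": TCP orientation; "force": force on the tool from outside, world axes, zero at the start; "wrist_torque": the same for the moment, N m; "finger_gap": finger opening in m; "grip_force": force on a finger pad.
Only numpy, scipy, OpenCV 4.12 (cv2) and the standard library are available. Lean on these libraries where they do the work, as an engineer would, in place of code of your own. Each camera call takes 0.05 s, during which the arm holds its last target. There are 200 camera calls.

### The job

On the microscope's stage a counting slide is held at one end by a stage clip, while its other end lies swung out in front of the second clip. Press the heel of that second clip down with one fingertip so that its nose lifts, keep it down while the other fingertip pushes the free end of the slide back beneath the raised nose until the slide lies square on the stage, then let the clip down on it and draw the hand clear. Only press and gently push: never pinch the slide or pick it up, leave the first clip closed on its end, and do not disturb the things standing round the microscope.

Things in the scene. Friction and masses are not known exactly. Their poses are not given: they have to be found in the camera images.
- stand: Fixed stereo microscope stand: grey base 20 mm high (x -85 to +185, y +-100 mm); black stage plate on it (x -54 to +20, y +-62), its top 28 mm above the bench. Origin at bench height under the stage; x points back to the column, z up. Column 25 mm thick at x = +150, 320 mm tall; its focus mount and head are swung back, all at x above +120 mm, above z = 150 mm.
- clip_a_pivot (a point): On the pivot axis of clip_a (the clip without a slide under it at the start), at stand x = +28, y = +26, z = 30.5 mm; fixed. Its bracket below spans x 24 to 32 mm, is 19 mm wide, top 34 mm above the bench. Clip_b is the same at y = -26 mm.
- slide: Pale plastic counting slide, 26 (x) x 76 (y) x 6 (z) mm, 20 g. Origin: centre of its underside, on the stage plate. +x: rear long edge (towards the column); -x: front long edge (the one to push). At the start its -y end is under clip_b and its +y end is swung forward by about 0.35 rad, just in front of clip_a's nose. Pushed at the free end, it turns about clip_b's nose. Square: y along stand y.
- clip_a (a joint): Angle of clip_a, a sprung steel lever. 0: nose down on the plate; about 0.29: nose resting on the slide; 0.8: heel fully down. Pressing the heel down raises the nose: above 0.37 the slide passes freely beneath. At 0.45 the heel plate is level, its top 3.4 mm above the stage plate; pressing lower is harmless down to about 1 mm. Takes about 5 N; released, it springs shut.
- clip_b (a joint): Angle in rad of the other, like clip (stand y = -26 mm), about 0.29 with its nose resting on the slide's -y end with about 2.5 N. Leave it alone.
- clip_a_heel (a point): Middle of the top of clip_a's heel plate, a flat grooved thumb plate 14 mm wide (stand y) reaching from 4 to 25 mm behind the pivot (stand +x); this point is 16 mm from the pivot. With the clip shut it slopes upward to the back by 0.45 rad. Turns with the clip.
- clip_a_nose (a point): Underside of clip_a's nose, the rounded line 9 mm long (stand y) that bears on the slide, 20 mm in front of the pivot (stand -x); the curled tip reaches 4 mm farther forward and the arm between is bowed upward. It turns with the clip.
- clip_b_nose (a point): The same point on clip_b.
- dropper: Bystander: small amber dropper bottle, 32 mm across, 75 mm tall; origin under its centre.
- pot: Bystander: white specimen pot with a screw lid, 60 mm across, 68 mm tall; origin under its centre.
- tally: Bystander: round steel tally counter lying flat, 42 mm across, 24 mm tall, with a plunger at +x; origin under its centre.
- slide_box: Bystander: closed grey slide box 85 x 100 x 32 mm; origin under its centre.
Not all that is in view belongs to the job. What is meant by the slide is not blue or yellow, and is the smaller of those in its own colour.

How it is judged:
On the way, in this order (a step that is already met when the one before it is completed fails the run):
1. a fingertip presses the heel of clip_a down so that its nose is raised clear of the slide's height, the slide still in front of it (value of joint clip_a above 0.36 rad and contact force between the fingers and clip_a above 0.5 N and x of clip_a_nose in the frame of slide above 0.012 m), for 0.1 s.
2. with the clip still held down, the slide has been pushed beneath the raised nose (value of joint clip_a above 0.33 rad and contact force between the fingers and clip_a above 0.5 N and x of clip_a_nose in the frame of slide below 0.0095 m), for 0.1 s.
At the end, for the whole second after the job is handed in: The slide lies flat and at rest on the stage plate, square to the stand within 0.14 rad (8 degrees), with the noses of both clips let down and bearing on it: clip_a's nose line at least 3.5 mm in from the slide's rear edge (and no more than 17 mm), clip_b's at least 2.5 mm (x of clip_a_nose in the frame of slide between -0.004 and 0.0095 m and y of clip_a_nose in the frame of slide below 0.036 m and x of clip_b_nose in the frame of slide below 0.0105 m and y of clip_b_nose in the frame of slide above -0.036 m and angle between the y axis of slide and the y axis of stand, either way round below 0.14 rad and contact force between each of clip_a, clip_b and slide above 0.5 N and value of joint clip_a between 0.24 and 0.34 rad and value of joint clip_b between 0.24 and 0.34 rad and angle between slide's own z axis and vertical below 0.05 rad and linear speed of slide below 0.01 m/s); the robot touches nothing.
It fails at once if the slide is lifted or tipped (z of slide in the frame of stand above 0.032 m or angle between slide's own z axis and vertical above 0.2 rad).
It fails at once if the slide is pinched or pushed hard (contact force between the fingers and slide above 15 N).
It fails at once if the first clip (clip_b) is lifted off the slide (value of joint clip_b above 0.4 rad).
It fails at once if a bystander is disturbed (distance of any of dropper, pot, tally, slide_box from where it was at the start of the episode above 0.015 m).
It also fails if it takes over 45 s, if anything falls off the work surface, if the arm or the gripper's body presses on something with over 40 N, if the wrist force passes 120 N, or if a joint passes its speed limit or range.

## Working session

There is one attempt and no reset: what is moved stays moved. The work goes in short steps, Python scripts to look and compute and a shell command to move; the robot and the scene stay as the last step left them, time stands still between calls to the robot, and variables do not carry over. Pictures are saved under pics/ and viewed, at most 10 in all, crops included, and the job is handed in when it is done.

```bash
mkdir -p pics; ls
python3 - <<'E'
from station import r
import cv2,numpy as np
s=r.sense();print({k:np.round(v,4).tolist() for k,v in s.items()})
for n in("scene","top"):
    cv2.imwrite(f"pics/{n}0.png",r.snapshot(n));p=r.camera_params(n);print(n,p)
E
```

```text
pics
{'clock': 0.0, 'joints': [-1.2675, 0.2075, 1.543, 0.0, 1.3935, -0.1505], 'dq': [-0.0005, 0.0005, -0.0006, -0.0004, -0.0006, 0.0005], 'tau': [0.0015, -38.3032, -29.1596, -0.0002, 0.0106, 0.0], 'position': [0.2518, -0.5161, 0.2301], 'tcp_rot': [-0.0012, 0.9744, 0.225, -0.0001], 'force': [0.1223, -0.423, 0.2981], 'wrist_torque': [-0.0216, 0.0113, 0.0262], 'grip_force': 0.0, 'finger_gap': 0.0856}
scene {'intrinsics': array([[573.9514585 ,   0.        , 310.99979904],
       [  0.        , 573.9514585 , 238.29089075],
       [  0.        ,   0.        ,   1.        ]]), 'extrinsics': array([[ 0.68337462,  0.72999846,  0.01006862, -0.3049339 ],
       [ 0.42660033, -0.38808617, -0.81694631, -0.21540175],
       [-0.59246206,  0.56257565, -0.57662582,  1.56270155],
       [ 0.        ,  0.        ,  0.        ,  1.        ]])}
top {'intrinsics': array([[591.7284615 ,   0.        , 328.23957174],
       [  0.        , 591.7284615 , 247.55837591],
       [  0.        ,   0.        ,   1.        ]]), 'extrinsics': array([[ 1.43313866e-02, -9.99896954e-01,  8.32356331e-04,
        -8.20420954e-02],
       [-9.79926405e-01, -1.42106846e-02, -1.98852449e-01,
         5.49071600e-01],
       [ 1.98843786e-01,  2.03418338e-03, -9.80029087e-01,
         1.05521907e+00],
       [ 0.00000000e+00,  0.00000000e+00,  0.00000000e+00,
         1.00000000e+00]])}
```

View pics/scene0.png

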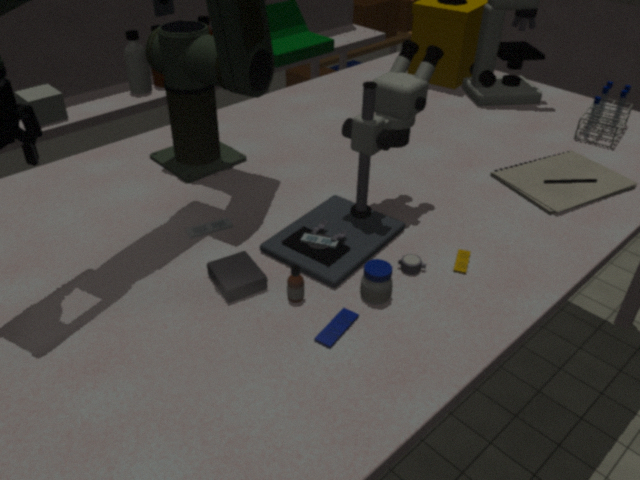

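View pics/top0.png

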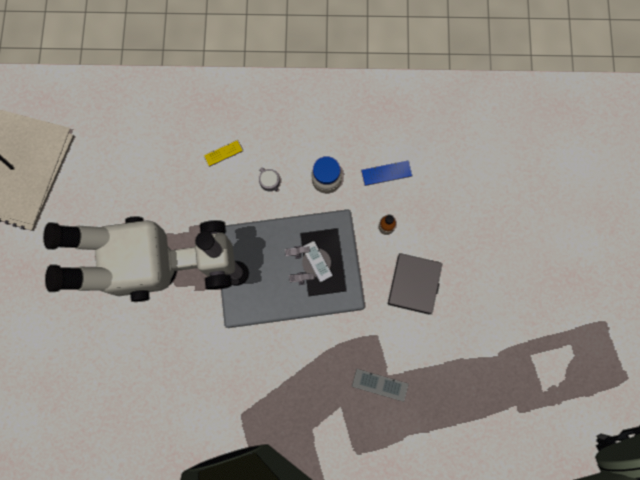

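Top view: world +x is up and +y is left. The stand's base corners are near (220,223), (350,210), (364,308) and (226,327). The pale slide is at about (317,262), clip_b at (297,251) and clip_a at (300,279), with the column to the left. The scene view confirms the bystanders are outside the base. Next I'll measure the stand pose.

```bash
cat > h.py <<'E'
import cv2,numpy as np
from station import r
def ray(P,uv,z):
    K,E=P["intrinsics"],P["extrinsics"];R,t=E[:3,:3],E[:3,3]
    uv=np.atleast_2d(np.asarray(uv,float))
    d=(np.c_[uv,np.ones(len(uv))]@np.linalg.inv(K).T)@R
    c=-R.T@t
    return (c+d*((z-c[2])/d[:,2])[:,None])[:,:2]
def proj(P,X):
    X=np.atleast_2d(X);q=(X@P["extrinsics"][:3,:3].T+P["extrinsics"][:3,3])@P["intrinsics"].T
    return q[:,:2]/q[:,2:]
E
python3 - <<'E'
from h import *
im=cv2.imread("pics/top0.png");P=r.camera_params("top")
g=im.max(2).astype(int)
def rect(mask,z,seed):
    n,l,st,c=cv2.connectedComponentsWithStats(mask.astype(np.uint8))
    m=(l==l[seed[1],seed[0]]).astype(np.uint8)
    cs=max(cv2.findContours(m,cv2.RETR_EXTERNAL,cv2.CHAIN_APPROX_NONE)[0],key=cv2.contourArea)
    xy=ray(P,cs[:,0,:],z); return cv2.minAreaRect((xy*1000).astype(np.float32)),st[l[seed[1],seed[0]]]
print("px base",im[300,260],"stage",im[285,335],"table",im[350,480],"slide",im[262,310])
roi=np.zeros(g.shape,bool);roi[200:340,205:380]=1
base=cv2.morphologyEx(((g<120)&roi).astype(np.uint8),cv2.MORPH_OPEN,np.ones((3,3)))
print("base",rect(base,.02,(260,300)))
print("stage",rect((g<45)&roi,.028,(335,285)))
print("slide",rect((g>120)&(np.arange(640)[None]>301)&(np.arange(640)[None]<335)&(np.arange(480)[:,None]>236)&(np.arange(480)[:,None]<285),.034,(312,248)))
cv2.imwrite("pics/crop.png",cv2.resize(im[200:340,200:380],None,fx=4,fy=4,interpolation=cv2.INTER_CUBIC))
E
```

```text
px base [105 104 101] stage [29 27 30] table [161 166 170] slide [144 142 144]
base (((521.9702758789062, 16.716079711914062), (213.25042724609375, 297.8616638183594), 8.259663581848145), array([  205,   210,   160,   118, 14373], dtype=int32))
stage (((528.5299072265625, -64.42546081542969), (121.98892211914062, 71.72291564941406), 8.687662124633789), array([ 301,  229,   45,   67, 1454], dtype=int32))
slide (((528.1747436523438, -51.888031005859375), (75.27896118164062, 26.42686653137207), 28.58640480041504), array([304, 242,  28,  39, 494], dtype=int32))
```

View pics/crop.png

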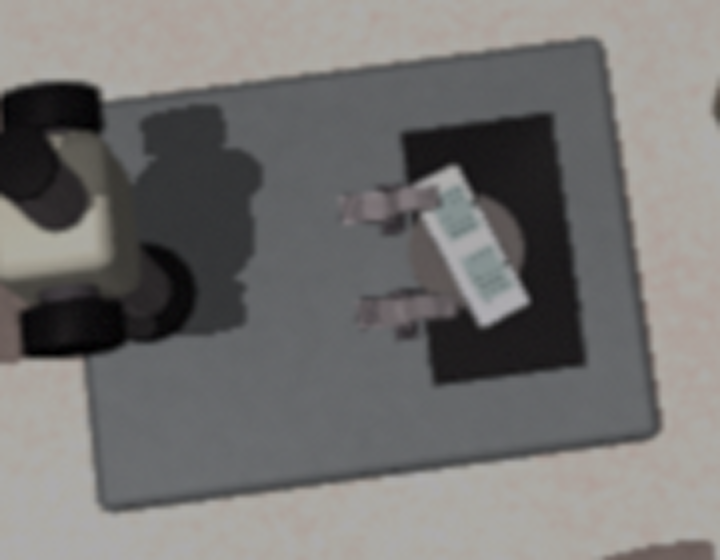

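The crop shows the slide with its upper end under clip_b and its lower end swung right, just in front of clip_a's nose. Stage fit gives stand origin of about (0.526, -0.048) and a yaw of 8.6°. I'm moving above the workplace now.

```bash
python3 -m jog '[[[0.85,20,-14,0,2],[0.85,62,-45,5,5],[0.85,110,-79,10,8],[0.85,160,-115,20,11],[0.85,210,-151,30,14],[0.85,260,-187,40,17.4],[0.85,310,-223,50,17.4],[0.85,360,-259,55,17.4],[0.85,400,-288,60,17.4],[0.85,427.7,-307.4,60,17.4],[0.85,427.7,-307.4,60,17.4],[0.85,427.7,-307.4,60,17.4]]]'
python3 - <<'E'
from h import *
s=r.sense();print(s["clock"],s["position"],s["tcp_rot"],s["finger_gap"],s["force"])
P=r.camera_params("wrist");im=r.snapshot("wrist");cv2.imwrite("pics/w1.png",im)
np.save("w1.npy",P,allow_pickle=True);print(P)
E
```

```text
clock: 1.6
position: [0.5012, -0.0533, 0.1709]
tcp_rot: [0.0, 0.997, 0.075, -0.001]
force: [0.1, 0.2, 0.1]
finger_gap: 0.0726
grip_force: 0.0
1.6 [ 0.50115587 -0.05333181  0.1708624 ] [ 8.24201287e-05  9.97176868e-01  7.50861778e-02 -5.93711764e-04] 0.07258165502333856 [0.09440449 0.16028052 0.05401198]
{'intrinsics': array([[429.67967095,   0.        , 317.62528278],
       [  0.        , 429.67967095, 237.39262604],
       [  0.        ,   0.        ,   1.        ]]), 'extrinsics': array([[ 1.49657739e-01, -9.88737672e-01, -6.13862797e-04,
        -1.27175296e-01],
       [-9.38168569e-01, -1.42199434e-01,  3.15624868e-01,
         4.39642065e-01],
       [-3.12157488e-01, -4.66597972e-02, -9.48883853e-01,
         4.75963112e-01],
       [ 0.00000000e+00,  0.00000000e+00,  0.00000000e+00,
         1.00000000e+00]])}
```

View pics/w1.png

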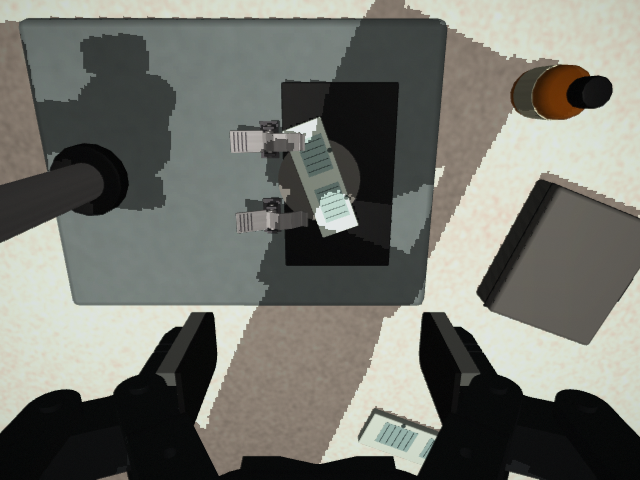

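Wrist view: the plate corners are near (281,82), (399,82), (389,266) and (286,266). Clip_a's heel is at (245,221), its nose near (310,218) and the slide's free end at (337,225). The fingertips are at (205,313) and (431,313).

Run:
```python
from h import *
P=np.load("w1.npy",allow_pickle=True).item()
c=ray(P,[(281,82),(399,82),(389,266),(286,266)],.028)*1000
print("plate",c.round(1)); R=cv2.minAreaRect(c.astype(np.float32));print(R)
a=np.deg2rad(8.6);
m=c.mean(0);e=(c[0]+c[1]-c[2]-c[3])/2;print("center",m,"yaw",np.rad2deg(np.arctan2(e[1],e[0])),"len",np.linalg.norm(e))
for cen in(m,np.array([528.5,-64.4])):
    X=np.array([-np.sin(a),np.cos(a)]);Y=-np.array([np.cos(a),np.sin(a)]);O=cen+17*X
    S=lambda p:np.c_[(p-O)@X,(p-O)@Y].round(1)
    print("O",O,"\nslide top corners",S(ray(P,[(321,117),(358,227),(324,238),(287,130)],.034)*1000).tolist(),
    "\nheel corners(z~.038)",S(ray(P,[(236,211),(237,233)],.041)*1000).tolist(),"bracket/heel front",S(ray(P,[(258,211),(258,230)],.035)*1000).tolist(),"b heel",S(ray(P,[(230,131),(231,153)],.041)*1000).tolist())
im=cv2.imread("pics/w1.png")
T=np.array([501.2,-53.3])
for z in(.16,.17,.175,.18,.185,.19):
    q=ray(P,[(215,313),(421,313)],z)*1000;d=q-T;print(z,np.linalg.norm(q[0]-q[1]).round(1),"along toolx",(d@-Y).round(1),"tooly",(d@-X).round(1))
```

```text
plate [[ 583.9  -17.2]
 [ 594.9  -89.9]
 [ 472.7 -108.6]
 [ 461.7  -35.9]]
((528.3214721679688, -62.904640197753906), (123.77719116210938, 73.5713119506836), 8.720728874206543)
center [528.31658292 -62.90485799] yaw 8.721235944447702 len 123.63990297828472
O [525.77448208 -46.09599951] 
slide top corners [[-5.0, -41.1], [-30.3, 30.9], [-7.3, 38.7], [16.4, -33.2]] 
heel corners(z~.038) [[50.4, 17.8], [50.6, 32.9]] bracket/heel front [[36.9, 19.4], [37.5, 32.7]] b heel [[51.0, -33.1], [51.3, -19.7]]
O [525.95789916 -47.59114152] 
slide top corners [[-3.5, -41.1], [-28.8, 30.8], [-5.8, 38.7], [17.9, -33.2]] 
heel corners(z~.038) [[51.9, 17.8], [52.1, 32.9]] bracket/heel front [[38.4, 19.4], [39.0, 32.7]] b heel [[52.5, -33.1], [52.8, -19.7]]
0.16 82.0 along toolx [-2.7 -2.7] tooly [-41.3  40.7]
0.17 76.6 along toolx [2.7 2.7] tooly [-38.6  38. ]
0.175 73.9 along toolx [5.4 5.4] tooly [-37.3  36.7]
0.18 71.3 along toolx [8.1 8.1] tooly [-35.9  35.3]
0.185 68.6 along toolx [10.8 10.8] tooly [-34.6  34. ]
0.19 65.9 along toolx [13.5 13.5] tooly [-33.3  32.6]
```

```bash
python3 -m jog '[[[0.85,0.4,-2.8,20,0],[0.85,0.4,-2.8,55,0],[0.85,0.4,-2.8,90,0],[0.85,0.4,-2.8,115,0],[0.85,0.4,-2.8,125,0],[0.85,0.4,-2.8,125,0],[0.85,0.4,-2.8,125,0]]]'
python3 - <<'E'
from h import *
s=r.sense();print(s["clock"],s["position"],s["tcp_rot"],s["finger_gap"],s["force"])
P=r.camera_params("wrist");im=r.snapshot("wrist");cv2.imwrite("pics/w2.png",im)
np.save("w2.npy",P,allow_pickle=True)
E
```

```text
clock: 2.52
position: [0.5028, -0.0509, 0.0475]
tcp_rot: [0.0, 0.997, 0.075, 0.001]
force: [0.1, 0.1, 0.2]
finger_gap: 0.0727
grip_force: 0.0
2.525 [ 0.50277977 -0.05085348  0.04753374] [4.25595687e-04 9.97206591e-01 7.46823591e-02 1.17392586e-03] 0.07274973685677265 [0.13299494 0.14874116 0.22900775]
```

View pics/w2.png

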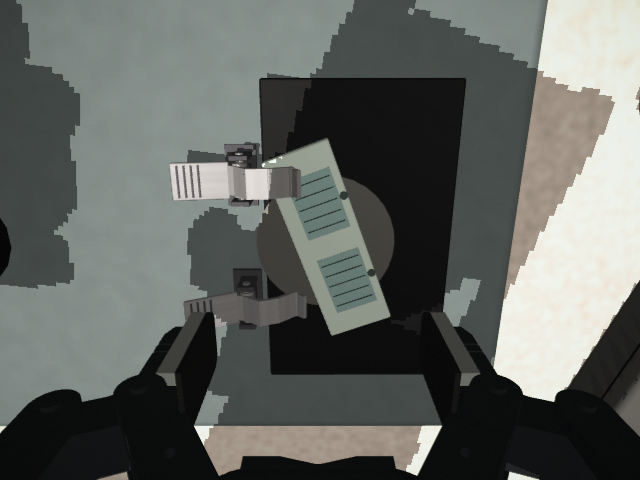

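Closer view: the plate corners are at (260,79), (466,79), (441,374) and (272,374). Clip_a's heel is at (184–232, 293–323), just ahead of the left finger at (205,313). The slide's free corner is at (389,318), well inside the right finger at (421,313).

Run:
```python
from h import *
P=np.load("w2.npy",allow_pickle=True).item();T=np.array([502.8,-50.9])
c=ray(P,[(260,79),(466,79),(441,374),(272,374)],.028)*1000
R=cv2.minAreaRect(c.astype(np.float32));print(R)
m=c.mean(0);a=np.deg2rad(8.65)
X=np.array([-np.sin(a),np.cos(a)]);Y=-np.array([np.cos(a),np.sin(a)]);O=m+17*X
S=lambda p:np.c_[(p-O)@X,(p-O)@Y].round(1).tolist()
print(O,"TCP",S(T[None]),"slide",S(ray(P,[(328,139),(390,318),(331,335),(265,158)],.034)*1000),"heel back",S(ray(P,[(184,301),(187,322)],.041)*1000),"nose",S(ray(P,[(306,291),(306,319)],.03)*1000))
for z in(.052,.054,.056,.058):
    q=ray(P,[(215,313),(421,313)],z)*1000;print(z,S(q))
```

```text
((528.8151245117188, -63.79090881347656), (122.6615982055664, 74.77759552001953), 8.643832206726074)
[526.18924647 -46.49383394] TCP [[-0.8, 23.8]] slide [[-4.1, -41.1], [-29.8, 30.2], [-5.8, 38.0], [18.5, -34.4]] heel back [[50.8, 18.9], [50.5, 28.0]] nose [[4.4, 20.0], [4.5, 32.8]]
0.052 [[36.4, 18.2], [-37.4, 18.3]]
0.054 [[35.9, 17.1], [-36.8, 17.2]]
0.056 [[35.3, 16.0], [-36.3, 16.1]]
0.058 [[34.8, 15.0], [-35.8, 15.1]]
```

```bash
python3 -m jog '[[[0.85,-1.5,0,8,0],[0.85,-1.5,0,14,0],[0.85,-1.5,0,18,0],[0.85,-1.5,0,21,0],[0.85,-1.5,0,23.5,0],[0.85,-1.5,0,23.5,0],[0.85,-1.5,0,23.5,0]]]'
python3 - <<'E'
from h import *
s=r.sense();print(s["position"],s["tcp_rot"],s["force"],s["wrist_torque"])
P=r.camera_params("wrist");im=r.snapshot("wrist");cv2.imwrite("pics/w3.png",im)
E
```

```text
clock: 3.45
position: [0.5001, -0.0497, 0.023]
tcp_rot: [-0.001, 0.997, 0.075, -0.0]
force: [-1.8, 2.7, 4.4]
finger_gap: 0.0726
grip_force: 2.7
[ 0.50011841 -0.04974139  0.02299171] [-6.18771169e-04  9.97189155e-01  7.49225192e-02 -1.49515915e-04] [-1.83501469  2.74224973  4.36749466] [0.74878806 0.30563428 0.04798213]
```

View pics/w3.png

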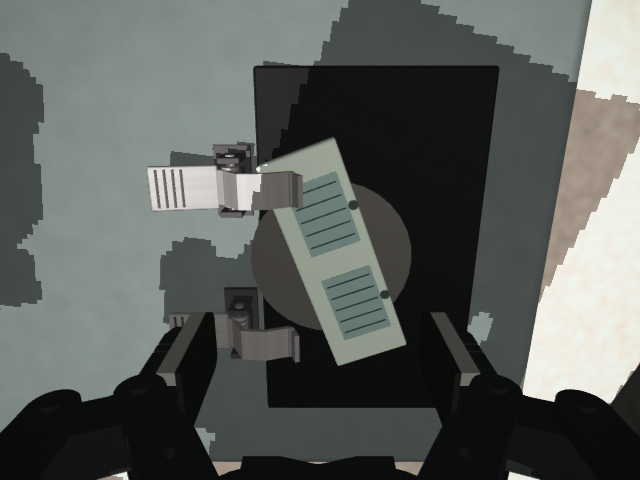

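The view shows clip_a's heel pressed under the left finger at (190,325), and the reading agrees (4.4 N up). Its nose is raised at (298,345), with the slide's corner at (405,343) still in front. Next I'll close gently, holding the heel finger still and compensating for the finger's arc.

```bash
python3 -m jog '[[[0.813,0,-1.5,-0.9,0],[0.79,0,-2.5,-1.4,0],[0.771,0,-3.3,-1.9,0],[0.75,0,-4.1,-2.3,0],[0.736,0,-4.8,-2.7,0],[0.718,0,-5.5,-3.1,0],[0.70,0,-6.3,-3.4,0],[0.70,0,-6.3,-3.4,0]]]' 20
python3 - <<'E'
from h import *
s=r.sense();print(s["position"],s["tcp_rot"],s["force"],s["wrist_torque"])
P=r.camera_params("wrist");im=r.snapshot("wrist");cv2.imwrite("pics/w4.png",im)
E
```

```text
clock: 4.5
position: [0.4998, -0.0449, 0.0267]
tcp_rot: [0.001, 0.997, 0.075, 0.0]
force: [-1.3, 0.1, 4.6]
finger_gap: 0.06
grip_force: 2.8
[ 0.49975802 -0.04492571  0.02671872] [7.98683771e-04 9.97161159e-01 7.52917252e-02 3.75111372e-04] [-1.34258903  0.09978955  4.63379539] [-0.02931198  0.25992777  0.0111106 ]
```

View pics/w4.png

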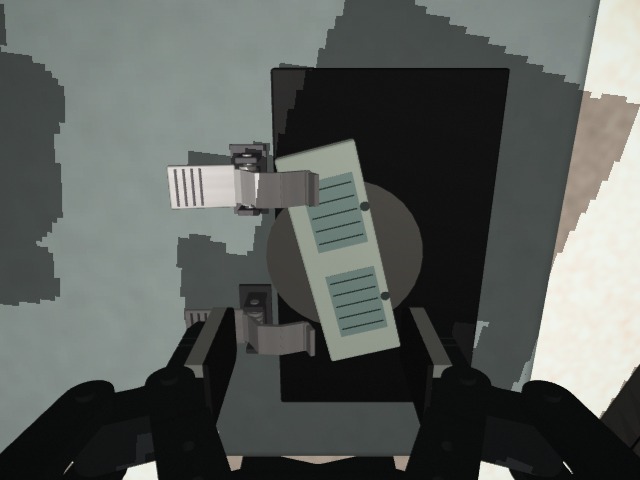

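The slide has turned to about half the angle, with its free corner at (400,347). The heel is still held by the left finger with 4.6 N up. I'll keep going.

```bash
python3 -m jog '[[[0.683,0,-0.8,-0.3,0],[0.666,0,-1.5,-0.7,0],[0.648,0,-2.2,-1.0,0],[0.631,0,-3,-1.3,0],[0.607,0,-4,-1.7,0],[0.584,0,-5,-2.1,0],[0.561,0,-6,-2.4,0],[0.537,0,-7,-2.7,0],[0.537,0,-7,-2.7,0]]]'
python3 - <<'E'
from h import *
s=r.sense();print(s["position"],s["tcp_rot"],s["force"],s["wrist_torque"])
P=r.camera_params("wrist");im=r.snapshot("wrist");cv2.imwrite("pics/w5.png",im);np.save("w5.npy",P,allow_pickle=True)
E
```

```text
clock: 5.68
position: [0.4991, -0.0384, 0.0295]
tcp_rot: [0.001, 0.997, 0.075, 0.001]
force: [-1.2, -4.8, 4.8]
finger_gap: 0.0459
grip_force: 2.8
[ 0.49907542 -0.0383557   0.02948161] [1.08460964e-03 9.97166066e-01 7.52200286e-02 7.79968854e-04] [-1.20878913 -4.75704391  4.82532065] [-0.62096945  0.13637425  0.03792266]
```

View pics/w5.png

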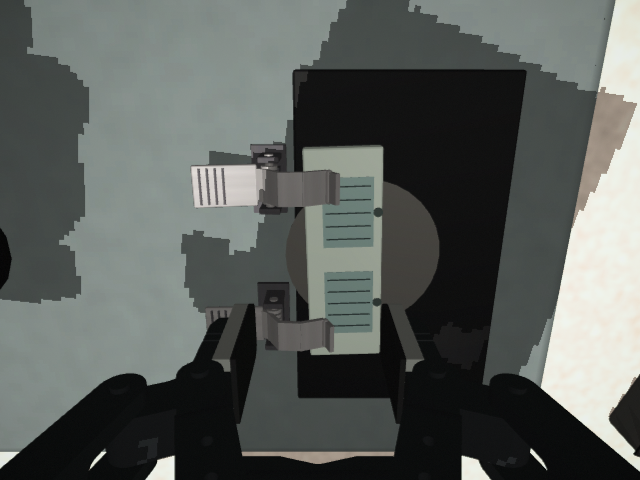

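The slide now looks square, with corners near (303,148), (383,147), (381,353) and (310,354). Both noses lie over it. Quick measurement of angle and inset next.

Run:
```python
from h import *
P=np.load("w5.npy",allow_pickle=True).item()
a=np.deg2rad(8.65);X=np.array([-np.sin(a),np.cos(a)]);Y=-np.array([np.cos(a),np.sin(a)])
c=ray(P,[(293,71),(526,71),(486,398),(299,398)],.028)*1000
O=c.mean(0)+17*X
print(O,((c-O)@X).round(1))
q=ray(P,[(303,150),(383,147),(381,353),(310,354)],.034)*1000
print(np.c_[(q-O)@X,(q-O)@Y].round(1))
```

```text
[526.08759157 -46.33103071] [ 20.  -52.7 -55.2  19.9]
[[ 17.  -37.7]
 [ -8.2 -38.6]
 [-11.   36.5]
 [ 15.2  36.9]]
```

Angle is about 0.03 rad, with insets of about 7 mm (a) and 9 mm (b). I'll back the pusher off first, then let the clip down and retreat.

```bash
python3 -m jog '[[[0.56,0,1,0.3,0],[0.584,0,2,0.6,0],[0.607,0,3,1,0],[0.607,0,3,1,0],[0.607,0,3,-1,0],[0.607,0,3,-4,0],[0.607,0,3,-8,0],[0.607,0,3,-13,0],[0.607,0,3,-25,0],[0.607,0,3,-50,0],[0.607,0,3,-85,0],[0.607,0,3,-110,0]]]'
python3 - <<'E'
from h import *
s=r.sense();print(s["position"],s["force"])
P=r.camera_params("wrist");im=r.snapshot("wrist");cv2.imwrite("pics/w6.png",im);np.save("w6.npy",P,allow_pickle=True)
E
```

```text
clock: 7.22
position: [0.4993, -0.0404, 0.1412]
tcp_rot: [0.0, 0.997, 0.075, 0.001]
force: [1.0, 0.6, 0.3]
finger_gap: 0.0516
grip_force: 0.0
[ 0.49932744 -0.04036148  0.14124976] [0.97517955 0.6282401  0.3135051 ]
```

View pics/w6.png

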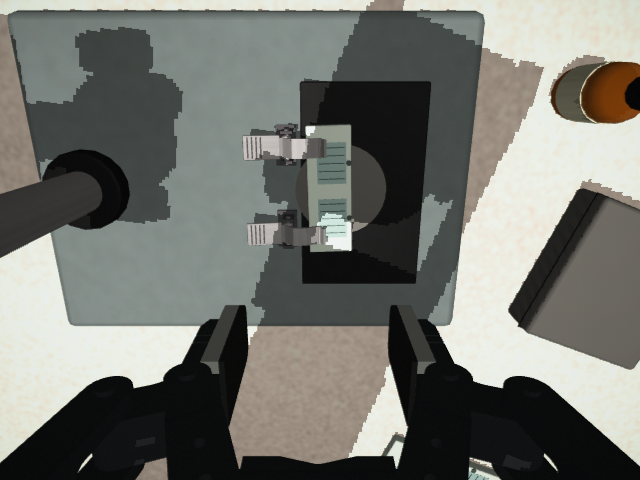

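The slide is square at (330,187), with both clips shut on it (noses at (325,146) and (325,233)). The hand is clear and the bystanders haven't moved, so I'm handing in after a short settle.

```bash
python3 -m jog '[[[0.607,0,0,-20,0],[0.607,0,0,-20,0],[0.607,0,0,-20,0],[0.607,0,0,-20,0]]]'; python3 -c "
from station import r
print(r.close_job())"
```

```text
clock: 7.78
position: [0.4978, -0.04, 0.1576]
tcp_rot: [-0.0, 0.997, 0.075, -0.001]
force: [0.0, 1.1, -0.9]
finger_gap: 0.0518
grip_force: 0.0
the job is handed in; nothing more can be done
None
```

The job is handed in at about 7.8 s: the last images show the slide square on the stage (about 0.03 rad off) with both clips shut on it and the hand clear; the hand-in returned no verdict.

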